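# Open the yellow push-and-turn safety cap

## Robot

A 7-joint arm with a two-finger parallel gripper is mounted at the origin on a cart in front of the work surface, level with it; the furniture and walls round the work are solid. World frame = base frame: x ahead of the robot, y to its left, z up, the work surface at z = 0. Lengths are in m, angles in rad, forces in N, time in s.
With the tool pointing down it reaches from about 0.35 to 0.775 m from the base axis. Payload 3.1 kg.
Tool frame: the origin (TCP) lies at the very end of the fingers, on their centre line; the grasp point (between the pads) lies manip.hold_point_z behind it (manip.hold_point_z is the distance from the TCP to the grasp point, in m); z points along the fingers, y is the line along which they close (so a half turn about z gives the same grasp; the last joint's range is limited). The gripper opens to 85 mm and grips with 20 to 120 N. Pads are 22 mm wide; open, the fingers measure 114 mm over their backs; the gripper's body (76 mm by 85 mm) begins 54 mm behind the grasp point. The pads swing forward as they close: fully open they stand 13 mm farther back than shut.
Start: joints at [1.304, 0.311, 0.014, 1.512, -0.004, 1.319, -0.027], TCP at [0.123, -0.536, 0.231] pointing down, gripper open.
Joint ranges: [-2.7, 2.7], [-0.3, 1.91], [-1.27, 1.3], [0.12, 2.57], [-1.44, 4.58], [0.2, 2.03], [-3.05, 3.05]. Speed limits (rad/s): [2.79, 2.79, 3.14, 3.14, 3.14, 3.14, 3.14].

## Interface

Orientations are given as a rotation vector (axis times angle).
In Python, from workcell import manip gives the robot as it stands. The module is installed in compiled form; this text tells all that it offers.
- The arm moves only by the tool servo_tool, never from a script. Its argument "rows" is a list of rows, each a list of 7 numbers: the turn, a rotation vector about the world's x, y, z in degrees, then the shift along the world's x, y, z in m, then the closure, from -1 (fully open) to 1 (shut). In form: [[wx, wy, wz, dx, dy, dz, jaw], ...]. A call has 1 to 8 rows; each row is the pose to reach, as a shift and turn from the pose commanded when the call began; what a row does not reach only later rows make up. A row lasts 1/12 s, in which the tool goes at most 41.7 mm and 7.16 degrees, less where a joint would pass 70% of its speed; a pose out of reach is approached as far as the arm can. A call with a gripper value outside its range is refused whole. The fingers move at their own pace and stop on an object; the grip force is fixed at half the most. Time passes only in rows, so rows that repeat a pose let the fingers close. It gives the time, the measured TCP pose, the force, the opening and the grip force at its end, in the units of the state.
- manip.get_state(): the state, without advancing time (a new reading comes with each control period).
- manip.read_camera(name): name is "scene" or "top" or "wrist"; returns a dict with "frame" (480x640x3 uint8, red, green, blue), "vfov" (degrees; the focal length in pixels is half the picture's height over the tangent of half this angle, whatever the lens; pixels are square), "cx", "cy" (the principal point, pixels), "world_to_cam" (4x4, takes a point from world to camera coordinates); the wrist camera has in their place "hand_eye" (4x4, takes a point from camera to tool coordinates, whose origin is the TCP and whose axes are the flange's). Camera axes: x right, y down, z forward; pixel columns grow to the right and rows downward; lengths in m; the calibration is good to about 2 mm. A picture is of the moment at which its call begins: read the wrist's pose just before it. There is no depth.
- manip.close_job(): hands the job in; it is judged then, once.
The state is a dict: "t": time; "q": joint angles; "joint_vel": joint speeds; "tau": joint torques, N m; "position": TCP position; "ee_rot": TCP orientation; "ft_force": force on the tool from outside, world axes, zero at the start; "ft_torque": the same for the moment, N m; "gripper_width": finger opening in m; "grasp_force": force on a finger pad.
Only numpy, scipy, OpenCV 4.12 (cv2) and the standard library are available. Lean on these libraries where they do the work, as an engineer would, in place of code of your own. Each camera call takes 0.05 s, during which the arm holds its last target. There are 200 camera calls.

## Task

Open the jug with the yellow safety cap: press the cap down firmly, turn it anticlockwise (seen from above) while it is pressed until it comes free, lift it off and set it down right way up in the white sample tray. Leave the jug with the green cap shut.

Things in the scene. Friction and masses are not known exactly. Their poses are not given: they have to be found in the camera images.
- yellow_cap_center (a point): Centre, half-way up, of the loose yellow cap (60 g, 46 mm high): a skirt 54 mm in diameter (26 mm high) and on it a round barrel 40 mm in diameter, 3 to 23 mm above this point. Grip the barrel from above at any yaw; fingertips may bear on the 7 mm ledge round its foot. z up. -x: its black pointer, along the jug's -x when locked. Locked, it cannot be lifted.
- yellow_cap_seal (a joint): How far the yellow cap is pressed down on its neck, in m (0 as it stands; -0.004 once off). Spring: 6 N at the start plus 0.7 N per mm. The cap can turn only once 4 mm down (9 N); aim at 7 mm (11 N); hard stop at 11 mm. Kept down, it turns anticlockwise from above only. Lift it off straight up between 50 and 85 degrees of turn (aim at 65; stop at 87).
- yellow_jug: White square jug, 88 mm, with yellow bars on its sides, fixed in a dark steel holder 104 mm square. Origin: centre of the holder's underside, on the worktop, on the cap's axis; z up. Shoulder 120 mm up; locked cap from 131 to 177 mm; neck's rim at 143 mm: lift the cap 20 mm or more before moving it sideways.
- tray: White open sample tray, 148 mm (its x) by 203 mm (its y), 20 mm high, fixed. Origin: centre of its underside; z up. Floor 2 mm up, walls 3 mm thick. The cap fits flat on its floor with its axis up to 43 mm from the centre along the tray's x and 70 mm along its y.
- green_cap_pointer (a point): Tip of the black pointer on top of the green cap, the same make of cap, locked on a like jug with green bars; to be left alone. The cap's axis lies 20 mm from here along this point's own +x; its underside is 46 mm below, its top 177 mm above the worktop.
Mind the look-alikes: they are no part of the job. Of the things shaped like the part that bears yellow_cap_center, the yellow one is meant.

How it is judged:
On the way, in this order (a step that is already met when the one before it is completed fails the run):
1. the yellow cap is turned more than 20 degrees while pressed down (angle between the x axis of yellow_cap_center and the x axis of yellow_jug, either way round above 0.35 rad and value of joint yellow_cap_seal above 0.003 m), for 0.05 s.
2. the yellow cap is turned by more than 40 degrees while it still sits on its neck (angle between the x axis of yellow_cap_center and the x axis of yellow_jug, either way round above 0.7 rad and horizontal distance between yellow_cap_center and yellow_jug below 0.012 m and z of yellow_cap_center in the frame of yellow_jug below 0.162 m), for 0.1 s.
At the end, for the whole second after the job is handed in: The yellow cap rests right way up (within 11 degrees) on the floor of the sample tray, inside its rim (axis within 52 mm of the centre along the tray's x and 80 mm along its y); the green cap is still locked on its jug (x of yellow_cap_center in the frame of tray between -0.052 and 0.052 m and y of yellow_cap_center in the frame of tray between -0.08 and 0.08 m and z of yellow_cap_center in the frame of tray between 0.015 and 0.036 m and angle between yellow_cap_center's own z axis and vertical below 0.2 rad and distance of green_cap_pointer from where it was at the start of the episode below 0.012 m); the robot touches nothing.
It fails at once if the green cap is turned or lifted (its pointer moved 12 mm or more) (distance of green_cap_pointer from where it was at the start of the episode above 0.012 m).
It also fails if it takes over 38 s, if anything falls off the work surface, if the arm or the gripper's body presses on something with over 40 N, if the wrist force passes 120 N, or if a joint passes its speed limit or range.

## Working session

There is one attempt and no reset: what is moved stays moved. The work goes in short steps, Python scripts to look and compute and a tool call to move; the robot and the scene stay as the last step left them, time stands still between calls to the robot, and variables do not carry over. Pictures are saved under pics/ and viewed, at most 10 in all, crops included, and the job is handed in when it is done.

Besides the shell and the picture viewer there is one more tool, called after "Call:" by a JSON object that holds its "name" and its "arguments", one argument or row to a line. servo_tool: Moves the arm, as the interface text tells. Its arguments: {"type":"object","properties":{"rows":{"type":"array","items":{"type":"array","items":{"type":"number"}}}},"required":["rows"]}

```bash
mkdir -p pics; cat > h.py <<'E'
import numpy as np,cv2
from workcell import manip
def grab(n,f):
    c=manip.read_camera(n); cv2.imwrite('pics/'+f,c['frame'][:,:,::-1]); np.save('pics/'+f+'.npy',c,allow_pickle=True); return c
def ray(c,u,v,T=None):
    f=240/np.tan(np.radians(c['vfov'])/2)
    d=np.array([(u-c['cx'])/f,(v-c['cy'])/f,1])
    M=np.linalg.inv(c['world_to_cam']) if T is None else T
    return M[:3,3],M[:3,:3]@d
def onz(c,u,v,z,T=None):
    o,d=ray(c,u,v,T); return o+d*(z-o[2])/d[2]
def load(f): return np.load('pics/'+f+'.npy',allow_pickle=True).item()
E
python3 - <<'E'
from h import *
print(manip.get_state(),manip.hold_point_z)
for n in('top','scene'):
    c=grab(n,n+'1.png'); print(c['vfov'],c['cx'],c['cy'],c['world_to_cam'].round(3))
E
```

```text
{'t': 0.0, 'q': array([ 1.30430873,  0.31176831,  0.01401163,  1.51304075, -0.00441014,
        1.31915779, -0.02718071]), 'joint_vel': array([ 1.01768394e-03, -1.81944131e-03,  7.22170588e-04,  3.07442178e-04,
        6.56507336e-06,  8.57460468e-04, -1.21491955e-03]), 'tau': array([ 7.57377256e-04, -3.79906297e+01,  1.46093499e-01, -2.30586058e+01,
        1.19577165e-02,  1.36554177e-02,  9.08220187e-06]), 'position': array([ 0.12244233, -0.53547167,  0.23020427]), 'ee_rot': array([-3.11945575e+00, -3.52209641e-01,  5.57150376e-04]), 'ft_force': array([ 0.9091949 , -0.57883096,  0.05036422]), 'ft_torque': array([ 0.00654243, -0.0218778 , -0.02214857]), 'grasp_force': 0.0, 'gripper_width': 0.08528861884837369} 0.0187
50.24908840382639 311.09754352035304 232.21404454242045 [[ 0.152 -0.988  0.006 -0.261]
 [-0.965 -0.149 -0.214  0.622]
 [ 0.212  0.026 -0.977  0.916]
 [ 0.     0.     0.     1.   ]]
50.59342423741541 320.1788735906767 237.18129060487516 [[-0.854 -0.521  0.002  0.462]
 [-0.24   0.389 -0.89   0.349]
 [ 0.463 -0.76  -0.457  0.767]
 [ 0.     0.     0.     1.   ]]
```

View pics/top1.png

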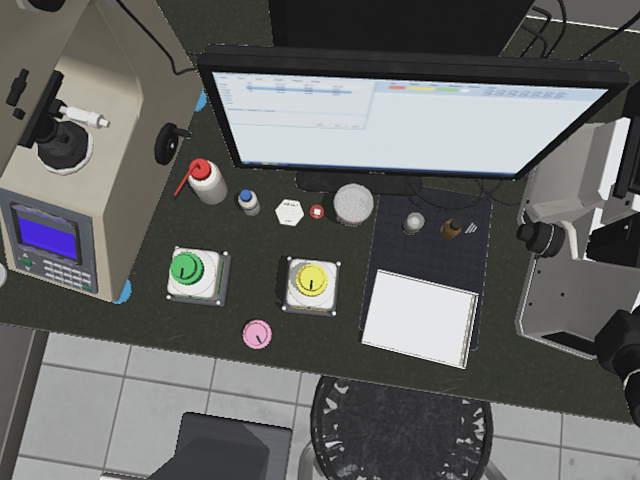

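View pics/scene1.png

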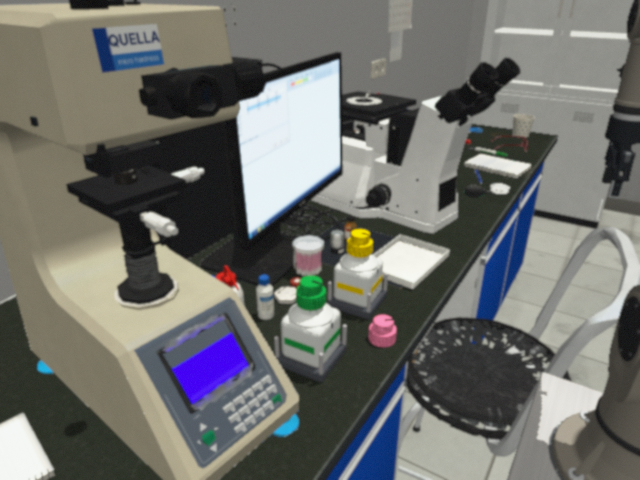

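The top view shows the yellow cap on its jug at (312,280), its pointer towards (311,288). The look-alikes are the green cap at (186,268) and the loose pink cap at (257,334). The tray is at (420,318). The yellow one is the target.

```bash
python3 - <<'E'
from h import *
c=load('top1.png'); im=c['frame']; h=cv2.cvtColor(im,cv2.COLOR_RGB2HSV)
x0,y0=270,245
cr=im[y0:y0+85,x0:x0+90][:,:,::-1]; cv2.imwrite('pics/crop1.png',cv2.resize(cr,None,fx=7,fy=7,interpolation=cv2.INTER_CUBIC))
for n in('top1.png','scene1.png'):
    cc=load(n);hh=cv2.cvtColor(cc['frame'],cv2.COLOR_RGB2HSV)
    m=cv2.inRange(hh,(22,120,90),(34,255,255))
    k,_,s,ce=cv2.connectedComponentsWithStats(m)
    for i in range(1,k):
        if s[i,4]>60: print(n,s[i],ce[i].round(1), onz(cc,*ce[i],.16).round(3))
# tray
m=cv2.inRange(h,(0,0,200),(180,40,255)); m[:255]=0;m[:,:355]=0;m[:,490:]=0
cs,_=cv2.findContours(m,0,2); q=max(cs,key=cv2.contourArea)
r=cv2.minAreaRect(q);b=cv2.boxPoints(r);print(r)
P=np.array([onz(c,*p,.02) for p in b]);print(P.round(3),P.mean(0),[np.linalg.norm(P[i]-P[i-1]).round(3) for i in range(4)])
# green cap
m=cv2.inRange(h,(50,100,60),(85,255,255));M=cv2.moments(m[230:300,150:230],True);print('green',onz(c,150+M['m10']/M['m00'],230+M['m01']/M['m00'],.165))
E
```

```text
top1.png [296 264  31  32 749] [311.3 279.7] [ 0.553 -0.178  0.16 ]
scene1.png [346 228  28  30 675] [359.6 242.8] [ 0.545 -0.165  0.16 ]
scene1.png [337 282  26  13 148] [349.7 288.2] [0.479 0.    0.16 ]
((420.6470642089844, 319.91180419921875), (107.44327545166016, 73.24575805664062), 14.03624439239502)
[[ 0.464 -0.287  0.02 ]
 [ 0.607 -0.304  0.02 ]
 [ 0.587 -0.513  0.02 ]
 [ 0.446 -0.491  0.02 ]] [ 0.52587196 -0.39887435  0.02      ] [np.float64(0.204), np.float64(0.143), np.float64(0.21), np.float64(0.142)]
green [0.53875051 0.03209194 0.165     ]
```

View pics/crop1.png

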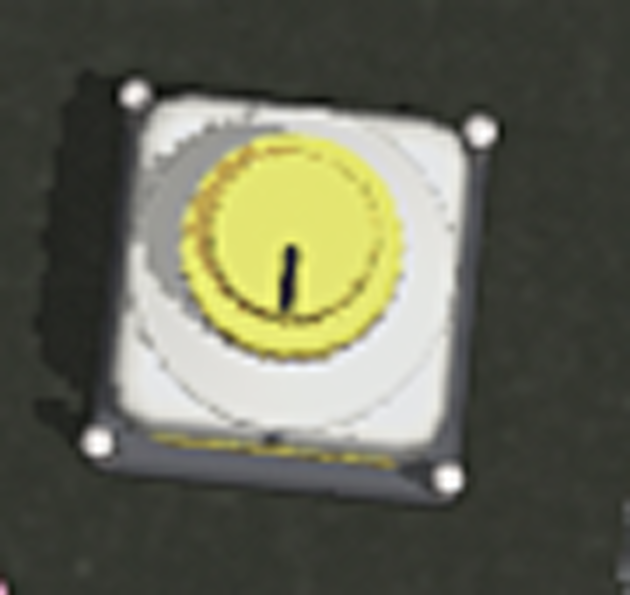

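The crop confirms it. The yellow cap's top circle is centred near full-image (312,277.7), and its pointer runs down the image, which is the locked position.

```bash
python3 - <<'E'
from h import *
c=load('top1.png');print(onz(c,311.7,277.6,.177)); k=lambda u,v,z:onz(c,270+u/7-.43,245+v/7-.43,z)
for p in[(133,95),(480,131),(449,480),(98,442)]:print(k(*p,.125))
print(k(291,250,.177)-k(287,305,.177))
print(manip.read_camera('wrist')['hand_eye'].round(3))
E
```

```text
[ 0.55430388 -0.17869741  0.177     ]
[ 0.58916386 -0.13188609  0.125     ]
[ 0.59349846 -0.22086821  0.125     ]
[ 0.50507414 -0.2255857   0.125     ]
[ 0.50103195 -0.13738111  0.125     ]
[0.01311914 0.00104941 0.        ]
[[-0.    -0.96  -0.281  0.071]
 [ 1.    -0.     0.    -0.   ]
 [-0.    -0.281  0.96  -0.143]
 [ 0.     0.     0.     1.   ]]
```

Call:
{"name": "servo_tool", "arguments": {
  "rows": [
    [0,0,0,0.03,0.03,0.08,-1],
    [0,0,0,0.06,0.06,0.08,-1],
    [0,0,0,0.09,0.09,0.08,-1],
    [0,0,0,0.12,0.12,0.08,-1],
    [0,0,0,0.15,0.15,0.08,-1],
    [0,0,0,0.18,0.18,0.08,-1],
    [0,0,0,0.21,0.21,0.08,-1],
    [0,0,0,0.24,0.23,0.08,-1]
  ]
}}

```text
t: 0.82
position: [0.3398, -0.3234, 0.3114]
ee_rot: [3.121, 0.352, -0.001]
ft_force: [1.0, -0.1, -1.3]
gripper_width: 0.0856
grasp_force: 0.0
```

Call:
{"name": "servo_tool", "arguments": {
  "rows": [
    [0,0,0,0.03,0.024,0,-1],
    [0,0,0,0.06,0.048,0,-1],
    [0,0,0,0.09,0.072,0,-1],
    [0,0,0,0.12,0.095,0,-1],
    [0,0,0,0.15,0.115,0,-1],
    [0,0,0,0.18,0.135,0,-1],
    [0,0,0,0.19,0.14,0,-1],
    [0,0,0,0.19,0.14,0,-1]
  ]
}}

```text
t: 1.48
position: [0.5315, -0.1815, 0.3099]
ee_rot: [-3.117, -0.363, -0.0]
ft_force: [1.0, 0.9, -0.4]
gripper_width: 0.0855
grasp_force: 0.0
```

```bash
cat >> h.py <<'E'
def wristT():
    from scipy.spatial.transform import Rotation as R
    s=manip.get_state();T=np.eye(4);T[:3,:3]=R.from_rotvec(s['ee_rot']).as_matrix();T[:3,3]=s['position'];return s,T
E
python3 - <<'E'
from h import *
s,T=wristT();c=grab('wrist','w1.png');W=T@c['hand_eye'];np.save('pics/W1.npy',W)
print(s['position'],s['q'].round(2),c['vfov'],T[:3,:3].round(3))
h=cv2.cvtColor(c['frame'],cv2.COLOR_RGB2HSV);m=cv2.inRange(h,(22,120,90),(34,255,255))
cs,_=cv2.findContours(m,0,2);q=max(cs,key=cv2.contourArea);e=cv2.fitEllipse(q);print(e,onz(c,*e[0],.157,W))
E
```

```text
[ 0.53151379 -0.18146805  0.30993232] [ 0.56  0.33 -0.37  1.31  0.12  1.52 -1.13] 58.27892842221896 [[ 0.973  0.23  -0.   ]
 [ 0.23  -0.973  0.003]
 [ 0.    -0.003 -1.   ]]
((331.3850402832031, 184.37191772460938), (75.69672393798828, 77.71834564208984), 175.570068359375) [ 0.55319818 -0.17729662  0.157     ]
```

View pics/w1.png

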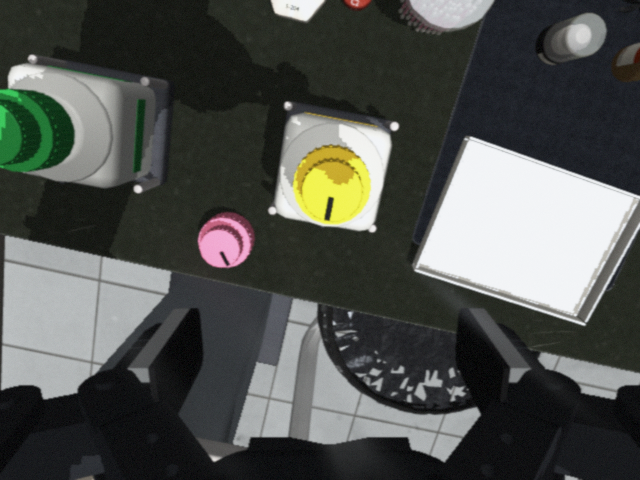

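The wrist view shows the yellow cap at (331,184) with its pointer down at (328,221), green at (20,130), pink at (225,240) and the tray at (530,230). Next I'll check that the arm has settled, measure again and go down.

Call:
{"name": "servo_tool", "arguments": {
  "rows": [
    [0,0,0,0,0,-0.03,-1],
    [0,0,0,0,0,-0.03,-1],
    [0,0,0,0,0,-0.03,-1],
    [0,0,0,0,0,-0.03,-1]
  ]
}}

```text
t: 1.87
position: [0.5285, -0.187, 0.2821]
ee_rot: [3.121, 0.348, 0.0]
ft_force: [0.2, -0.1, 0.2]
gripper_width: 0.0857
grasp_force: 0.0
```

```bash
python3 - <<'E'
from h import *
s,T=wristT();c=grab('wrist','w2.png');W=T@c['hand_eye'];np.save('pics/W2.npy',W)
print(s['position'],s['ee_rot'],abs(s['joint_vel']).max())
h=cv2.cvtColor(c['frame'],cv2.COLOR_RGB2HSV)
m=cv2.inRange(h,(22,120,60),(34,255,255))
cs,_=cv2.findContours(m,0,2);q=max(cs,key=cv2.contourArea);e=cv2.fitEllipse(q);print(e,onz(c,*e[0],.157,W))
u,v=map(int,e[0]);print(u,v);cr=c['frame'][v-60:v+60,u-60:u+60,::-1];cv2.imwrite('pics/crop2.png',cv2.resize(cr,None,fx=5,fy=5,interpolation=cv2.INTER_CUBIC))
E
```

```text
[ 0.52847609 -0.18697919  0.28207254] [3.12114123e+00 3.48127408e-01 9.13760592e-05] 0.03181691222573285
((322.9280700683594, 184.9239501953125), (83.51580810546875, 85.80770111083984), 178.58096313476562) [ 0.55321753 -0.17738593  0.157     ]
322 184
```

View pics/crop2.png

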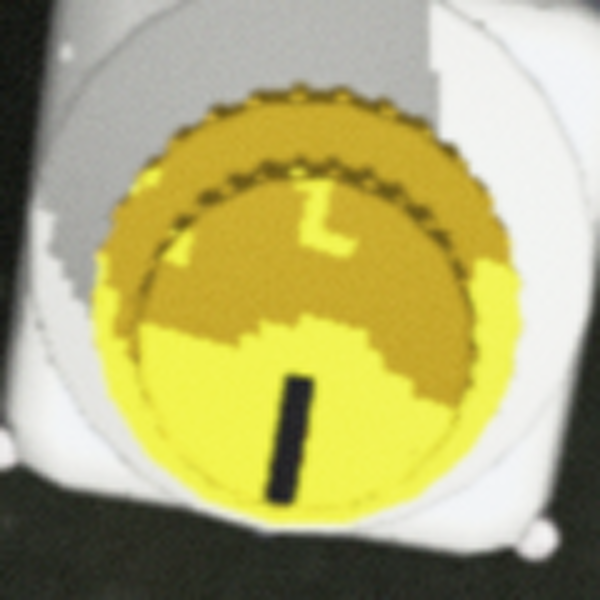

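The skirt circle is centred at (322.8,185) and the barrel top at about (322.6,192), so the cap's axis is near (0.553, -0.1775). I'll move over it.

Call:
{"name": "servo_tool", "arguments": {
  "rows": [
    [0,0,0,0.0245,0.0095,0,-1],
    [0,0,0,0.0245,0.0095,-0.03,-1],
    [0,0,0,0.0245,0.0095,-0.06,-1],
    [0,0,0,0.0245,0.0095,-0.09,-1],
    [0,0,0,0.0245,0.0095,-0.09,-1],
    [0,0,0,0.0245,0.0095,-0.09,-1]
  ]
}}

```text
t: 2.42
position: [0.5531, -0.1764, 0.1912]
ee_rot: [-3.121, -0.351, 0.003]
ft_force: [-0.2, 0.3, -0.0]
gripper_width: 0.0853
grasp_force: 0.0
```

```bash
python3 - <<'E'
from h import *
W=np.load('pics/W2.npy');c=load('w2.png');print(onz(c,322.6,192,.177,W))
s=manip.get_state();print(s['position'],s['q'].round(2))
E
```

```text
[ 0.55243254 -0.17760973  0.177     ]
[ 0.55307585 -0.17642594  0.19121027] [ 0.53  0.42 -0.36  1.48  0.15  1.27 -1.19]
```

Both estimates agree to within 1 mm. Now down to z = 0.162, and close.

Call:
{"name": "servo_tool", "arguments": {
  "rows": [
    [0,0,0,0,-0.001,-0.015,-1],
    [0,0,0,0,-0.001,-0.029,-1],
    [0,0,0,0,-0.001,-0.029,-1],
    [0,0,0,0,-0.001,-0.029,0],
    [0,0,0,0,-0.001,-0.029,1],
    [0,0,0,0,-0.001,-0.029,1],
    [0,0,0,0,-0.001,-0.029,1],
    [0,0,0,0,-0.001,-0.029,1]
  ]
}}

```text
t: 3.08
position: [0.5548, -0.1772, 0.1641]
ee_rot: [3.12, 0.352, 0.005]
ft_force: [-0.9, -0.8, 5.6]
gripper_width: 0.0375
grasp_force: 59.4
```

Call:
{"name": "servo_tool", "arguments": {
  "rows": [
    [0,0,0,0,0,0,1],
    [0,0,0,0,0,0,1],
    [0,0,0,0,0,0,1],
    [0,0,0,0,0,0,1]
  ]
}}

```text
t: 3.42
position: [0.5548, -0.1772, 0.1641]
ee_rot: [3.12, 0.352, 0.005]
ft_force: [-1.0, 0.8, 6.0]
gripper_width: 0.0377
grasp_force: 59.4
```

Call:
{"name": "servo_tool", "arguments": {
  "rows": [
    [0,0,0,0,0,-0.003,1],
    [0,0,0,0,0,-0.006,1],
    [0,0,0,0,0,-0.008,1],
    [0,0,0,0,0,-0.008,1],
    [0,0,0,0,0,-0.008,1],
    [0,0,0,0,0,-0.008,1]
  ]
}}

```text
t: 3.92
position: [0.5548, -0.1772, 0.1572]
ee_rot: [3.12, 0.352, 0.005]
ft_force: [-2.2, 0.2, 9.7]
gripper_width: 0.0374
grasp_force: 59.8
```

Call:
{"name": "servo_tool", "arguments": {
  "rows": [
    [0,0,0,0,0,-0.0015,1],
    [0,0,0,0,0,-0.0015,1],
    [0,0,0,0,0,-0.0015,1],
    [0,0,7,0,0,-0.0015,1],
    [0,0,14,0,0,-0.0015,1],
    [0,0,21,0,0,-0.0015,1],
    [0,0,21,0,0,-0.0015,1],
    [0,0,21,0,0,-0.0015,1]
  ]
}}

```text
t: 4.58
position: [0.5562, -0.1768, 0.1563]
ee_rot: [3.002, 0.915, 0.009]
ft_force: [-1.3, 0.9, 10.7]
gripper_width: 0.0373
grasp_force: 60.1
```

```bash
python3 -c "
from h import *
s=manip.get_state();print(s['position'],s['ft_force'],s['ft_torque'],s['q'].round(2))"
```

```text
[ 0.55620709 -0.17683742  0.15634733] [-1.30513556  0.90619714 10.73693983] [ 0.21978927  0.24453496 -0.01727162] [ 0.59  0.46 -0.43  1.53  0.2   1.19 -0.86]
```

Call:
{"name": "servo_tool", "arguments": {
  "rows": [
    [0,0,7,0,0,0,1],
    [0,0,14,0,0,0,1],
    [0,0,21,0,0,0,1],
    [0,0,28,0,0,0,1],
    [0,0,35,0,0,0,1],
    [0,0,42,0,0,0,1],
    [0,0,45,0,0,0,1],
    [0,0,45,0,0,0,1]
  ]
}}

```text
t: 5.25
position: [0.5547, -0.1755, 0.1557]
ee_rot: [2.423, 1.998, 0.004]
ft_force: [-3.4, 2.7, 11.6]
gripper_width: 0.0376
grasp_force: 60.1
```

```bash
python3 - <<'E'
from h import *
s,T=wristT();c=grab('wrist','w3.png');print(s['position'],s['ft_force'],s['ft_torque'],T[:3,:3].round(3))
t=grab('top','top2.png')
cr=t['frame'][225:315,255:375,::-1];a=cv2.resize(cr,(640,480),interpolation=cv2.INTER_CUBIC)
b=cv2.resize(c['frame'][200:,:,::-1],None,fx=.6,fy=.6)
o=np.zeros((600,800,3),np.uint8);o[:400,:533]=cv2.resize(a,(533,400));o[400:568,:384]=b;cv2.imwrite('pics/mix.png',o)
E
```

```text
[ 0.55469025 -0.17550727  0.15573279] [-3.44880754  2.73801716 11.63686388] [ 0.48369092  0.82593232 -0.0016074 ] [[ 0.19   0.982  0.003]
 [ 0.982 -0.19   0.001]
 [ 0.001  0.003 -1.   ]]
```

View pics/w3.png

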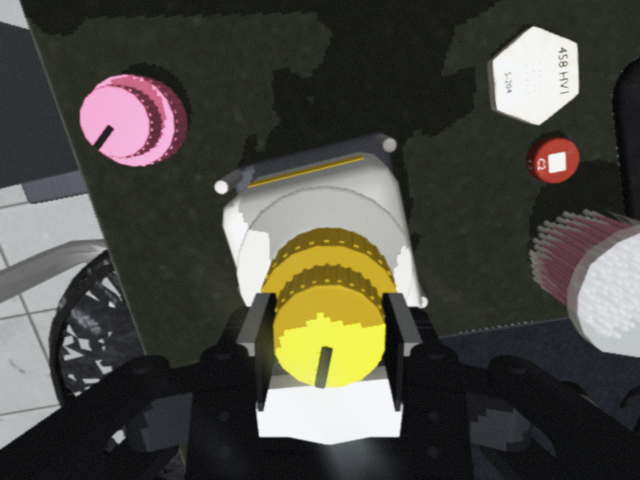

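The pointer sits at (324,367) in the gripper, the same relative to the tool as before, so the cap turned about 66° with it. Lifting.

Call:
{"name": "servo_tool", "arguments": {
  "rows": [
    [0,0,0,0,0,0.008,1],
    [0,0,0,0,0,0.016,1],
    [0,0,0,0,0,0.026,1],
    [0,0,0,0,0,0.04,1],
    [0,0,0,0,0,0.055,1],
    [0,0,0,0,0,0.07,1],
    [0,0,0,0,0,0.07,1],
    [0,0,0,0,0,0.07,1]
  ]
}}

```text
t: 6.02
position: [0.554, -0.1772, 0.2231]
ee_rot: [2.426, 1.994, 0.001]
ft_force: [-0.4, 0.5, -1.1]
gripper_width: 0.0377
grasp_force: 60.3
```

```bash
python3 - <<'E'
from h import *
s,T=wristT();c=grab('wrist','w4.png');print(s['position'],s['ft_force'],s['q'].round(2))
E
```

```text
[ 0.55402719 -0.17721428  0.2230845 ] [-0.379417    0.51897489 -1.13712787] [ 0.7   0.45 -0.61  1.42  0.26  1.36 -0.12]
```

View pics/w4.png

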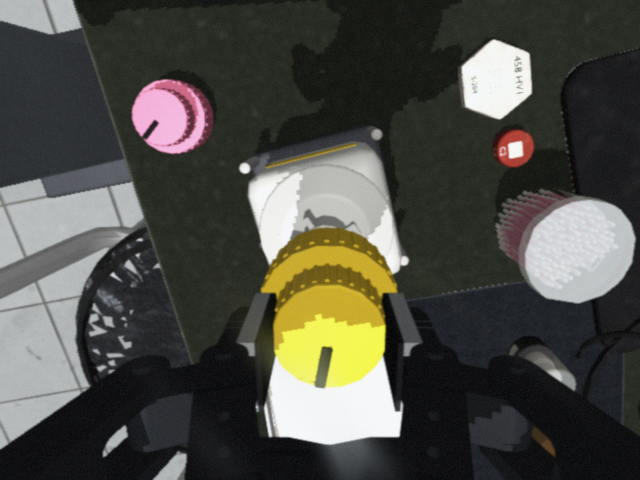

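The cap is off the neck and held upright, and the open neck shows at (330,225). Now to the tray centre, about (0.526, -0.399).

Call:
{"name": "servo_tool", "arguments": {
  "rows": [
    [0,0,0,-0.004,-0.03,0,1],
    [0,0,0,-0.008,-0.065,0,1],
    [0,0,0,-0.012,-0.1,0,1],
    [0,0,0,-0.017,-0.135,0,1],
    [0,0,0,-0.021,-0.17,0,1],
    [0,0,0,-0.025,-0.2,0,1],
    [0,0,0,-0.028,-0.222,0,1],
    [0,0,0,-0.028,-0.222,0,1]
  ]
}}

```text
t: 6.73
position: [0.5212, -0.4072, 0.2194]
ee_rot: [-2.436, -1.982, 0.011]
ft_force: [-0.5, -1.3, -0.8]
gripper_width: 0.0378
grasp_force: 60.3
```

Call:
{"name": "servo_tool", "arguments": {
  "rows": [
    [0,0,0,0,0,-0.03,1],
    [0,0,0,0,0,-0.06,1],
    [0,0,0,0,0,-0.09,1],
    [0,0,0,0,0,-0.12,1],
    [0,0,0,0,0,-0.145,1],
    [0,0,0,0,0,-0.165,1],
    [0,0,0,0,0,-0.165,1],
    [0,0,0,0,0,-0.165,1]
  ]
}}

```text
t: 7.4
position: [0.5241, -0.3976, 0.0553]
ee_rot: [-2.422, -1.993, 0.002]
ft_force: [0.6, 0.1, 0.2]
gripper_width: 0.0375
grasp_force: 60.3
```

```bash
python3 - <<'E'
from h import *
s,T=wristT();print(s['position'],s['ft_force'],s['q'].round(2),T[:3,:3].round(3));grab('scene','s2.png')
E
```

```text
[ 0.52407584 -0.39755079  0.05526666] [0.55273924 0.10423216 0.21906426] [ 0.93  0.73 -0.5   1.39  0.36  1.12  0.18] [[ 0.192  0.981 -0.004]
 [ 0.981 -0.192  0.003]
 [ 0.002 -0.005 -1.   ]]
```

View pics/s2.png

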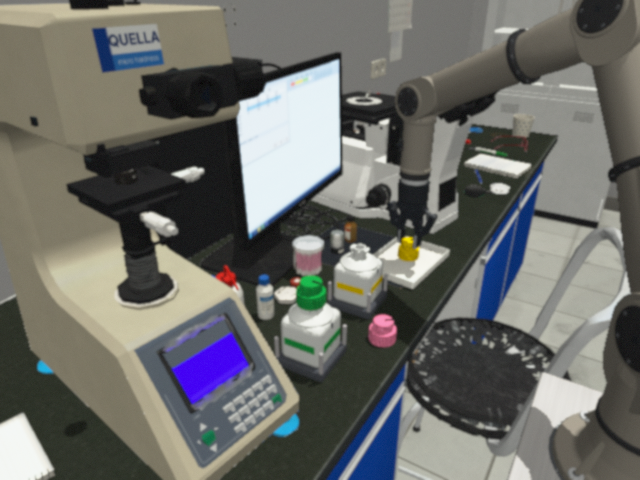

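The cap at (408,247) hangs over the middle of the tray, and the yellow jug is open at (358,250). Lowering gently until it touches.

Call:
{"name": "servo_tool", "arguments": {
  "rows": [
    [0,0,0,0,0,-0.007,1],
    [0,0,0,0,0,-0.013,1],
    [0,0,0,0,0,-0.018,1],
    [0,0,0,0,0,-0.019,1],
    [0,0,0,0,0,-0.02,1],
    [0,0,0,0,0,-0.02,1]
  ]
}}

```text
t: 7.95
position: [0.5255, -0.399, 0.0383]
ee_rot: [-2.426, -1.996, 0.001]
ft_force: [-1.3, 1.6, 2.4]
gripper_width: 0.0376
grasp_force: 60.8
```

Call:
{"name": "servo_tool", "arguments": {
  "rows": [
    [0,0,0,0,0,-0.001,1],
    [0,0,0,0,0,-0.002,1],
    [0,0,0,0,0,-0.003,1],
    [0,0,0,0,0,-0.003,1]
  ]
}}

```text
t: 8.28
position: [0.5256, -0.399, 0.0382]
ee_rot: [2.426, 1.995, -0.002]
ft_force: [-5.2, 3.3, 14.8]
gripper_width: 0.0372
grasp_force: 62.0
```

It's on the floor. Ease off, open, then rise.

Call:
{"name": "servo_tool", "arguments": {
  "rows": [
    [0,0,0,0,0,0.003,1],
    [0,0,0,0,0,0.003,1],
    [0,0,0,0,0,0.003,0],
    [0,0,0,0,0,0.003,-1],
    [0,0,0,0,0,0.003,-1],
    [0,0,0,0,0,0.003,-1],
    [0,0,0,0,0,0.003,-1],
    [0,0,0,0,0,0.003,-1]
  ]
}}

```text
t: 8.95
position: [0.5257, -0.3988, 0.0374]
ee_rot: [-2.426, -1.996, -0.0]
ft_force: [-0.1, -0.8, 0.2]
gripper_width: 0.0856
grasp_force: 0.0
```

Call:
{"name": "servo_tool", "arguments": {
  "rows": [
    [0,0,0,0,0,0.01,-1],
    [0,0,0,0,0,0.03,-1],
    [0,0,0,0,0,0.06,-1],
    [0,0,0,0,0,0.09,-1],
    [0,0,0,0,0,0.12,-1],
    [0,0,0,0,0,0.15,-1],
    [0,0,0,0,0,0.15,-1],
    [0,0,0,0,0,0.15,-1]
  ]
}}

```text
t: 9.62
position: [0.5275, -0.3995, 0.1915]
ee_rot: [2.421, 1.992, 0.003]
ft_force: [-0.7, -0.9, -0.3]
gripper_width: 0.0854
grasp_force: 0.0
```

```bash
python3 - <<'E'
from h import *
s,T=wristT();c=grab('wrist','w5.png');W=T@c['hand_eye'];print(s['position'],s['ft_force'],s['gripper_width'])
h=cv2.cvtColor(c['frame'],cv2.COLOR_RGB2HSV);m=cv2.inRange(h,(22,120,60),(34,255,255))
cs,_=cv2.findContours(m,0,2);q=max(cs,key=cv2.contourArea);e=cv2.fitEllipse(q);print(e,onz(c,*e[0],.028,W))
E
```

```text
[ 0.52746203 -0.39947474  0.19148855] [-0.73133003 -0.89740243 -0.29638675] 0.08537735549640968
((326.0170593261719, 213.1389923095703), (71.96800994873047, 75.24562072753906), 0.4301840662956238) [ 0.52583561 -0.3998929   0.028     ]
```

View pics/w5.png

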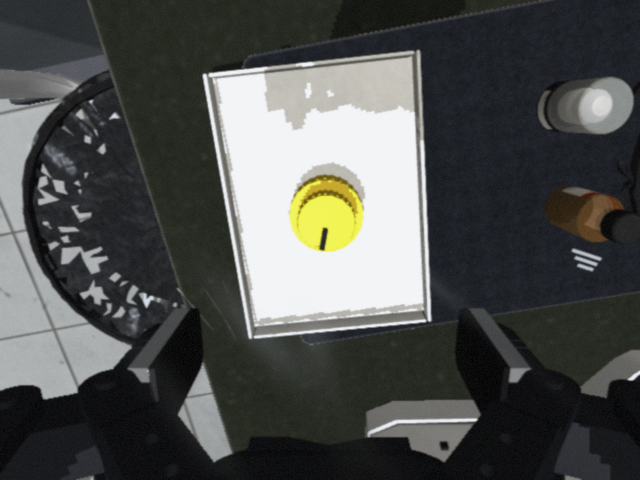

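The cap stands right way up at (326,213) in the middle of the tray, and the gripper is clear of it. Handing in.

```bash
python3 -c "
from workcell import manip
print(manip.close_job())"
```

```text
the job is handed in; nothing more can be done
None
```

I pressed and turned the yellow cap about 66°, lifted it off and set it down upright in the middle of the tray without touching the green cap; I handed the job in at about 10 s, and it gave no verdict back.

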